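# Brace a glaze jar and unscrew its tight cap

## Task

Pick up the closed white glaze jar with the blue cap and set its square foot fully down in the square pocket of the wooden bracing block. With the jar braced there, unscrew the tight cap about a quarter turn anticlockwise, stop turning once the thread lets go (well before half a turn), and lift the cap straight up just clear of the open mouth, leaving the jar in the block. Finish while still holding the cap level a little way above the mouth; do not put it down or let go, do not drop the jar, and leave the other things on the bench alone.

Things in the scene. Friction and masses are not known exactly. Their poses are not given: they have to be found in the camera images.
- jar: White stoneware jar, blue band and blue cap, 0.3 to 0.6 kg, loose. Origin: centre of its underside, z up. Foot 62 mm square (sides along its x, y), 30 mm high; round body, 60 mm diameter, to 72 mm; neck 44 mm diameter with two lugs; mouth rim at 106 mm; 110 mm high with the cap on. It may be lifted by the closed cap, which is 80 to 110 mm up.
- cap: Blue ribbed screw cap, white stripe on top, 64 mm diameter, 30 mm high, 40 g. Origin: centre of its open lower edge, z up; screwed on, 80 mm above the jar's origin, same yaw. Two lugs inside hook under the neck's. Turned anticlockwise seen from above (yaw grows) by 1.2 to 1.9 rad against the jar, without rising, it comes free and lifts straight off; its edge clears the mouth after rising 26 mm.
- thread (a joint): How far the cap has been unscrewed relative to the jar: 0 tight, grows anticlockwise, rad; it reads up to 0.1 less than the cap's turn because of play. The turning resistance is about 0.3 N m all the way. The lugs are clear of each other between 1.1 and 1.95 rad. Once the cap is off it keeps its last value.
- holder: Wooden bracing block bolted to the bench, 115 x 115 mm, 35 mm high. Origin: centre of its underside, z up. In its top a square pocket, 67 x 67 mm, sides along the block's x and y, 22 mm deep (its floor 13 mm above the table), with a 3 mm chamfer. The jar's foot fits in any of four yaws with 2.5 mm play each side, and can then turn only about 0.08 rad either way.
- jar_yellow: Other closed white jar, yellow cap and band, round, 64 mm diameter, 110 mm high, loose; leave alone. Origin: centre of its underside.
- jar_red: Other closed white jar, terracotta cap and band, round, 64 mm diameter, 110 mm high, loose; leave alone. Origin: centre of its underside.
- cup: Dark blue cup, 96 mm diameter, 75 mm high, with two brushes that stand out to 175 mm height; leave alone. Origin: centre of its underside.
- bowl: Pale fired bowl, 130 mm diameter, 60 mm high, on a dark slate board 12 mm thick; leave alone. Origin: centre of its underside.
- rib: Flat wooden throwing rib, 110 x 32 x 8 mm, long along its x; leave alone. Origin: centre of its underside.
- peg: Short wooden dowel with a flat underside, 80 mm long along its x, 15 mm high; leave alone. Origin: under its middle.
Not all that is in view belongs to the job. Of the things that look like the cap, the smaller one is meant. Of the things that look like the holder, take the one that is farthest to the robot's left at the start.

How it is judged:
On the way, in this order (a step that is already met when the one before it is completed fails the run):
1. the closed jar stands fully down in the pocket of the block (horizontal distance between jar and holder below 0.006 m and z of jar in the frame of holder below 0.018 m and angle between jar's own z axis and vertical below 0.08 rad and value of joint thread below 0.4 rad), for 0.2 s.
2. the cap is unscrewed until its lugs are free, the jar still braced (horizontal distance between jar and holder below 0.006 m and z of jar in the frame of holder below 0.018 m and angle between jar's own z axis and vertical below 0.08 rad and value of joint thread above 1.1 rad), for 0.1 s.
At the end, for the whole second after the job is handed in: Jar upright in the pocket (within 5 mm of its floor, 6 mm of centre); thread at 1.05 to 1.95 rad; cap gripped (over 2 N), level within 0.2 rad, its edge 2 to 60 mm above the mouth and within 20 mm sideways, touching neither jar nor block; fingers off the jar; all at rest (horizontal distance between jar and holder below 0.006 m and z of jar in the frame of holder below 0.018 m and angle between jar's own z axis and vertical below 0.08 rad and value of joint thread between 1.05 and 1.95 rad and z of cap in the frame of jar between 0.108 and 0.166 m and horizontal distance between cap and jar below 0.02 m and angle between cap's own z axis and vertical below 0.2 rad and contact force between the fingers and cap above 2 N and contact force between each of cap, the fingers and jar below 0.1 N and contact force between cap and holder below 0.1 N and linear speed of each of cap, jar below 0.03 m/s); the arm keeps its last pose, push and grip.
It fails at once if the cap is unscrewed while the jar is not down in the bracing block, or the jar comes out afterwards (value of joint thread above 0.5 rad and (z of jar in the frame of holder above 0.022 m or horizontal distance between jar and holder above 0.01 m)).
It fails at once if the cap is turned on far past the point where the thread lets go (value of joint thread above 1.95 rad).
It fails at once if the jar is tipped over (angle between jar's own z axis and vertical above 0.5 rad).
It fails at once if the jar is dropped (falls freely from more than about 20 mm) (linear speed of jar above 0.6 m/s and contact force between the fingers and jar below 0.1 N and contact force between the fingers and cap below 0.1 N).
It fails at once if a bystander is moved by more than 20 mm (distance of any of jar_yellow, jar_red, cup, bowl, rib, peg from where it was at the start of the episode above 0.02 m).
It also fails if it takes over 58 s, if anything falls off the work surface, if the arm or the gripper's body presses on something with over 40 N, if the wrist force passes 120 N, or if a joint passes its speed limit or range.

## Robot

A 6-joint arm with a two-finger parallel gripper is mounted at the origin on the work surface. World frame = base frame: x ahead of the robot, y to its left, z up, the work surface at z = 0. Lengths are in m, angles in rad, forces in N, time in s.
With the tool pointing down it reaches from about 0.375 to 0.9 m from the base axis. Payload 3.1 kg.
Tool frame: the origin (TCP) lies at the very end of the fingers, on their centre line; the grasp point (between the pads) lies 19 mm behind it; z points along the fingers, y is the direction in which the jaws open and shut (so a half turn about z gives the same grasp; the last joint's range is limited). The gripper opens to 87 mm and grips with 3 to 60 N. Pads are 19 mm wide; open, the fingers measure 117 mm over their backs; the gripper's body (75 mm by 190 mm) begins 51 mm behind the grasp point.
Start: joints at [1.137, 0.527, 1.433, -0, 1.181, -0.178], TCP at [0.157, 0.605, 0.223] pointing down, gripper open.
Joint ranges: [-3.08, 3.08], [-0.75, 2.2], [0.22, 2.44], [-1.43, 4.57], [0, 2.65], [-2.85, 2.85]. Speed limits (rad/s): [2.79, 2.79, 3.14, 3.14, 3.14, 3.14].

## Interface

Orientations are given as a unit quaternion [x, y, z, w].
In Python, from rig import robot, optics gives the robot as it stands.
- The arm moves only by the shell command python3 -m inch 'ROWS' [FORCE]. ROWS is JSON, a list of rows, each an object of numbers: "ax", "ay", "az": the turn, a rotation vector about the tool's x, y, z in rad; "dx", "dy", "dz": the shift along the tool's x, y, z in mm; "gripper": the opening in per cent of the stroke, from 0 (shut) to 100 (fully open). In form: [{"ax": .., "ay": .., "az": .., "dx": .., "dy": .., "dz": .., "gripper": ..}, ...]. A call has 1 to 8 rows; each row shifts and turns the commanded pose from where the row before left it, along the tool's axes as they then stand; what a row does not reach is not made up. A row lasts 1/10 s, in which the tool goes at most 50 mm and 8.59 degrees, less where a joint would pass 70% of its speed; a pose out of reach is approached as far as the arm can. A call with a gripper value outside its range is refused whole. The fingers move at their own pace and stop on an object; FORCE is the grip in N (left out, the last holds). Time passes only in rows, so rows that do not move let the fingers close. It gives the time, the measured TCP pose, the force and the opening at its end, in the units of the state.
- robot.get_obs(): the state, without advancing time (a new reading comes with each control period).
- optics.camera(name): name is "scene" or "top" or "wrist"; returns a dict with "img" (400x640x3 uint8, red, green, blue), "depth" (400x640 float32, m along the optical axis (not along the pixel's ray), 0 where there is no reading), "camera_matrix" (3x3 intrinsics, pixels), "k1" (the pictures are not rectified: a ray, as slopes to the right and down, at radius r is drawn at 1 + k1 r^2 times it, then the intrinsics apply), "position" and "attitude" of the camera in the world. Camera axes: x right, y up, looking along -z (the intrinsics and any distortion apply to the point x, -y, -z); pixel columns grow to the right and rows downward; lengths in m; the calibration is good to about 2 mm. A picture is of the moment at which its call begins.
- robot.hand_in(): hands the job in, once; it reports no verdict.
The state is a dict: "time": time; "q": joint angles; "joint_velocities": joint speeds; "joint_torque": joint torques, N m; "position": TCP position; "tool_rot": TCP orientation; "ft_force": force on the tool from outside, world axes, zero at the start; "moment": the same for the moment, N m; "grip_width": finger opening in m.
Only numpy, scipy, OpenCV 4.12 (cv2) and the standard library are available. Lean on these libraries where they do the work, as an engineer would, in place of code of your own. Each camera call takes 0.05 s, during which the arm holds its last target.

## Working session

There is one attempt and no reset: what is moved stays moved. The work goes in short steps, Python scripts to look and compute and a shell command to move; the robot and the scene stay as the last step left them, time stands still between calls to the robot, and variables do not carry over. Pictures are saved under pics/ and viewed, and the job is handed in when it is done.

```bash
mkdir -p pics; ls; python3 - <<'E'
from rig import robot, optics
import cv2,pickle
o=robot.get_obs(); print(o)
d={}
for n in ["scene","top","wrist"]:
    c=optics.camera(n); d[n]=c
    cv2.imwrite(f"pics/{n}0.png",c["img"][:,:,::-1])
    print(n,c["camera_matrix"],c["k1"],c["position"],c["attitude"])
pickle.dump(d,open("c0.pkl","wb"))
E
```

```text
pics
{'time': 0.0, 'q': array([ 1.13750951e+00,  5.28455342e-01,  1.43389859e+00,  3.60325043e-05,
        1.18142485e+00, -1.78520662e-01]), 'joint_velocities': array([-1.15328118e-03, -6.54660169e-04, -8.29400021e-04, -8.41114187e-04,
       -2.48291770e-05, -3.49241275e-05]), 'joint_torque': array([ 1.81889891e-04, -4.40026259e+01, -1.76598483e+01,  6.34381059e-02,
        5.80447877e-02, -1.30965559e-04]), 'position': array([0.15717106, 0.60415258, 0.22157949]), 'tool_rot': array([ 1.27045585e-01,  9.91896277e-01, -1.03730289e-03, -3.45069013e-04]), 'ft_force': array([ 0.05630547, -0.19268109, -0.56512303]), 'moment': array([ 0.04780409,  0.03290708, -0.0043986 ]), 'grip_width': 0.08703558744341906}
scene [[433.87681043   0.         329.35778245]
 [  0.         433.87681043 200.59163747]
 [  0.           0.           1.        ]] -0.07977923048283343 [0.93736469 0.41635314 0.84899729] [0.12109689 0.31335298 0.87027574 0.3602299 ]
top [[414.65049432   0.         322.46748743]
 [  0.         414.65049432 201.63813388]
 [  0.           0.           1.        ]] 0.018558864336070967 [ 0.39165104 -0.0474121   1.03436896] [ 0.04638902 -0.04965083 -0.69591899  0.71489832]
wrist [[287.63147877   0.         320.77663549]
 [  0.         287.63147877 202.05286132]
 [  0.           0.           1.        ]] -0.030076895727167683 [0.08496575 0.62358754 0.38362121] [-0.11057724 -0.08449619  0.6054334   0.78363478]
```

View pics/scene0.png

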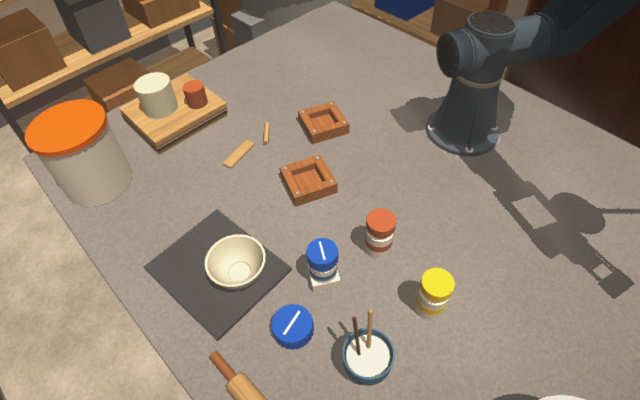

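View pics/top0.png

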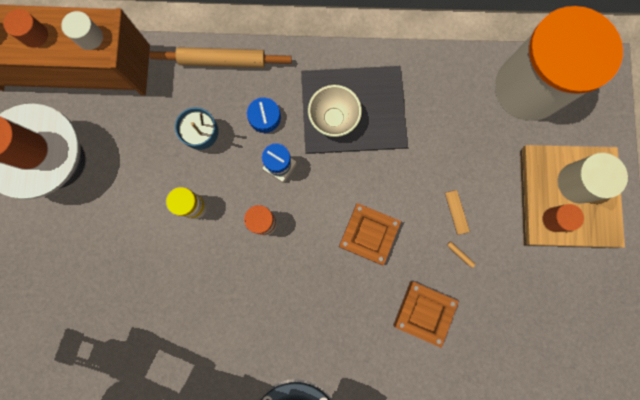

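View pics/wrist0.png

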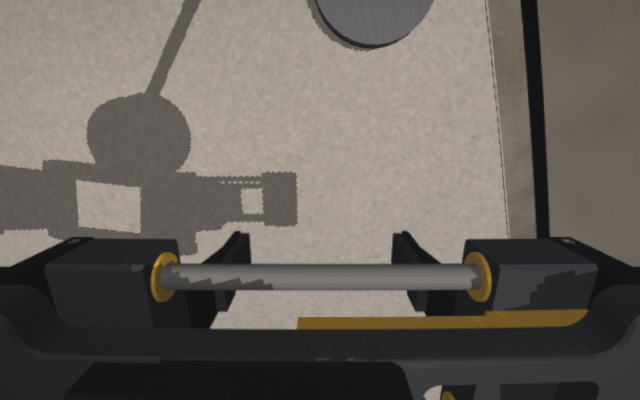

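The top view shows image-up = +x and image-right = −y. The jar with the small blue cap is at about (277,160), the larger loose lid at (264,115), the left block at (370,234) and the second block at (427,313).

```bash
cat > h.py <<'E'
import numpy as np,cv2
from scipy.spatial.transform import Rotation as R
def rays(c,uv):
    D=np.array([c["k1"],0,0,0,0.]); K=np.array(c["camera_matrix"])
    # forward model: x_d = x(1+k1 r^2): cv2 convention
    p=cv2.undistortPoints(np.array(uv,float).reshape(-1,1,2),K,D).reshape(-1,2)
    d=np.c_[p[:,0],-p[:,1],-np.ones(len(p))]
    return R.from_quat(c["attitude"]).apply(d)
def atz(c,uv,z):
    r=rays(c,uv);P=np.array(c["position"])
    return P+r*((z-P[2])/r[:,2])[:,None]
def cloud(c,step=1):
    v,u=np.mgrid[0:400:step,0:640:step]
    uv=np.c_[u.ravel(),v.ravel()]
    z=c["depth"][::step,::step].ravel()
    X=np.array(c["position"])+rays(c,uv)*z[:,None]
    X[z==0]=np.nan
    return X.reshape(v.shape+(3,))
def proj(c,X):
    K=np.array(c["camera_matrix"])
    q=R.from_quat(c["attitude"]).inv().apply(np.array(X,float)-c["position"])
    p=q*[1,-1,-1]; 
    return cv2.projectPoints(p.reshape(-1,1,3),np.zeros(3),np.zeros(3),K,np.array([c["k1"],0,0,0,0.]))[0].reshape(-1,2)
E
python3 - <<'E'
import pickle,cv2
from h import *
d=pickle.load(open("c0.pkl","rb"))
def crop(n,u0,v0,w,h,s):
    im=d[n]["img"][v0:v0+h,u0:u0+w,::-1]
    return cv2.resize(im,None,fx=s,fy=s,interpolation=cv2.INTER_CUBIC)
cv2.imwrite("pics/a.png",crop("top",245,135,70,55,11))
cv2.imwrite("pics/b.png",crop("top",330,195,80,75,8))
cv2.imwrite("pics/c.png",crop("scene",275,225,80,70,8))
for n in ["top","scene"]:
    X=cloud(d[n]); img=d[n]["img"].astype(int)
    m=(img[:,:,2]>120)&(img[:,:,0]<70)&(X[:,:,2]>.09)&(X[:,:,2]<.13)
    print(n,m.sum(),np.median(X[m],0), (np.nanmax(X[m],0)+np.nanmin(X[m],0))/2, np.nanmax(X[m],0)-np.nanmin(X[m],0))
    for q in ([(370,234),(345,235)] if n=="top" else [(310,180)]): print(q,X[q[1],q[0]])
    m=(X[:,:,2]>.028)&(X[:,:,2]<.042)&(np.abs(X[:,:,0]-.31)<.1)&(np.abs(X[:,:,1]+.155)<.1)
    mm=m.astype(np.uint8); k,l,s,cc=cv2.connectedComponentsWithStats(mm)
    i=1+np.argmax(s[1:,4]); pts=X[l==i][:,:2].astype(np.float32)
    print("block",s[i],cv2.minAreaRect(pts),np.median(X[l==i][:,2]))
    t=X[(np.abs(X[:,:,2])<.02)]; print("table",np.median(t[:,2]))
E
```

```text
top 509 [0.6173346  0.05941597 0.11059664] [0.61813188 0.05982731 0.10885934] [0.06149989 0.0619117  0.01347541]
(370, 234) [ 0.45437435 -0.16959047  0.01084898]
(345, 235) [ 0.44895626 -0.10666473  0.03334377]
block [395 297  13  35 241] ((0.2680772840976715, -0.251125305891037), (0.027944091707468033, 0.07511144876480103), 72.42012786865234) 0.03599614223311287
table 0.0008756089236670039
scene 578 [0.62646075 0.06423583 0.10837503] [0.62326345 0.06150594 0.10204621] [0.06181813 0.06195118 0.02185036]
(310, 180) [ 0.4525246  -0.16344404  0.01244289]
block [309 154  22  19 125] ((0.39673280715942383, -0.17291410267353058), (0.07790682464838028, 0.026787081733345985), 89.11686706542969) 0.032955321847518704
table -0.0015350353338402511
```

View pics/a.png

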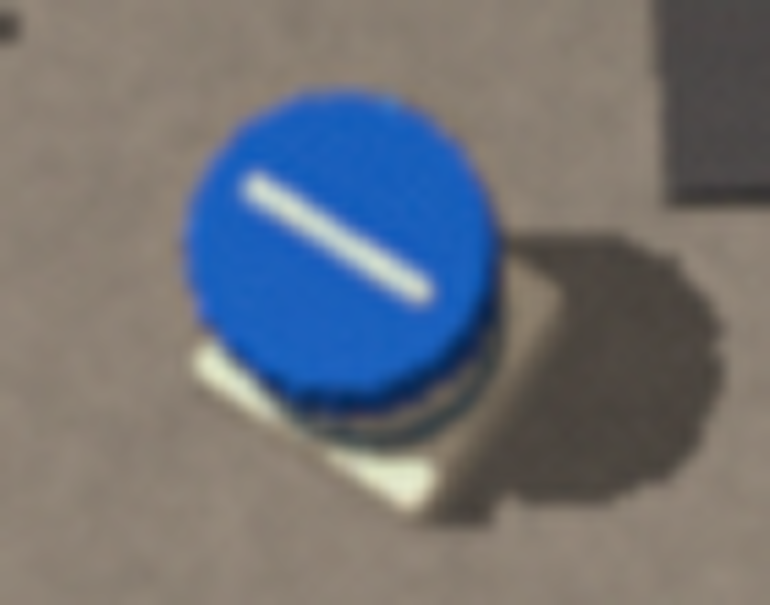

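View pics/b.png

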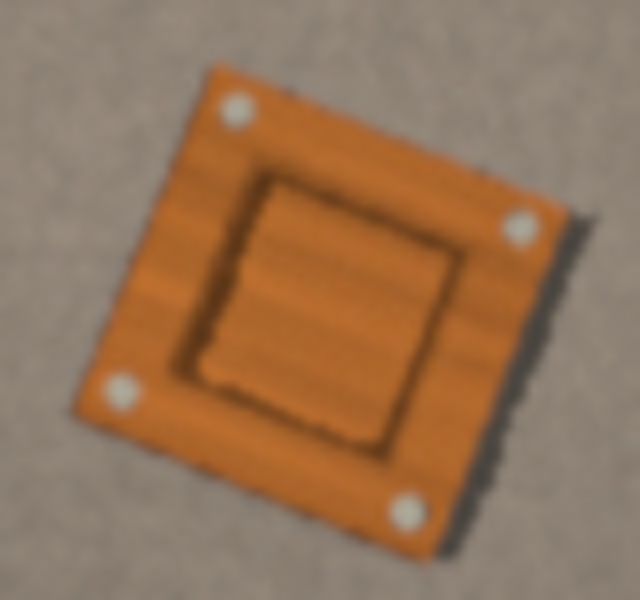

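View pics/c.png

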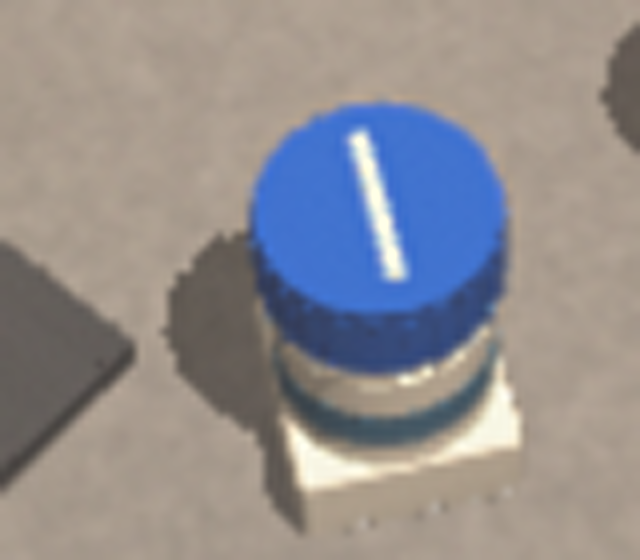

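```bash
python3 - <<'E'
import pickle
from h import *
d=pickle.load(open("c0.pkl","rb"));t=d["top"];s=d["scene"]
cr=lambda p,o,k:(np.array(p,float)+.5)/k-.5+np.array(o)
B=lambda p:cr(p,(330,195),8)
def quad(X):
    X=X[:,:2];
    return X.mean(0),[np.degrees(np.arctan2(*(X[(i+1)%4]-X[i])[::-1]))%90 for i in range(4)],[np.linalg.norm(X[(i+1)%4]-X[i]) for i in range(4)]
print("corners",quad(atz(t,B([(215,67),(570,208),(432,560),(75,412)]),.035)))
print("screws",quad(atz(t,B([(238,110),(522,228),(408,513),(122,392)]),.035)))
# scene: colour segmentation of blue in top plane
st=atz(t,cr([(255,187),(423,293)],(245,135),11),.11); print("stripe",st.mean(0),np.degrees(np.arctan2(*(st[1]-st[0])[:2][::-1])),np.linalg.norm(st[1]-st[0]))
ss=atz(s,cr([(359,138),(396,273)],(275,225),8),.11); print("stripe scene",ss.mean(0),np.degrees(np.arctan2(*(ss[1]-ss[0])[:2][::-1])))
c=atz(t,cr([(342,248)],(245,135),11),.108);print("cap c",c)
f=atz(t,cr([(192,372),(408,510)],(245,135),11),.03);print("foot",np.degrees(np.arctan2(*(f[1]-f[0])[:2][::-1])))
f=atz(s,cr([(310,490),(520,448)],(275,225),8),.03);print("foot scene",f,np.degrees(np.arctan2(*(f[1]-f[0])[:2][::-1])),np.linalg.norm(f[1]-f[0]))
# full view of scene block by edges
cv2.imwrite("pics/d.png",cv2.resize(s["img"][145:215,270:350,::-1],None,fx=8,fy=8,interpolation=cv2.INTER_CUBIC))
for n,uv in dict(red=(259,220),yel=(183,202),cup=(196,128),lid=(264,115),bowl=(334,110),b2=(427,313),rib=(456,212),peg=(461,254)).items(): print(n,cloud(t)[uv[1],uv[0]].round(3))
E
```

```text
corners (array([ 0.45447156, -0.16652435]), [np.float64(69.63724319450459), np.float64(68.87583583975129), np.float64(69.1000240988085), np.float64(69.05138509234324)], [np.float64(0.11516341459138955), np.float64(0.11399671537329742), np.float64(0.1148081602187805), np.float64(0.11291609917935515)])
screws (array([ 0.45461595, -0.1663793 ]), [np.float64(68.75133796678378), np.float64(68.571431076402), np.float64(68.6521799164642), np.float64(68.69978252841788)], [np.float64(0.09258649885686596), np.float64(0.09260923870606026), np.float64(0.09237903434190133), np.float64(0.09244894533681204)])
stripe [0.61941065 0.06020063 0.11      ] -121.05024472004654 0.04169152909597041
stripe scene [0.62214629 0.05978165 0.11      ] 58.939553072108126
cap c [[0.61820622 0.05971721 0.108     ]]
foot -121.22316384823898
foot scene [[0.66246138 0.07264846 0.03      ]
 [0.61452883 0.10309372 0.03      ]] 147.57756583239623 0.05678418453635364
red [0.473 0.091 0.108]
yel [0.509 0.263 0.109]
cup [0.672 0.236 0.137]
lid [0.74  0.1   0.043]
bowl [ 0.766 -0.073  0.02 ]
b2 [ 0.269 -0.307  0.016]
rib [ 0.515 -0.383  0.009]
peg [ 0.411 -0.391  0.016]
```

View pics/d.png

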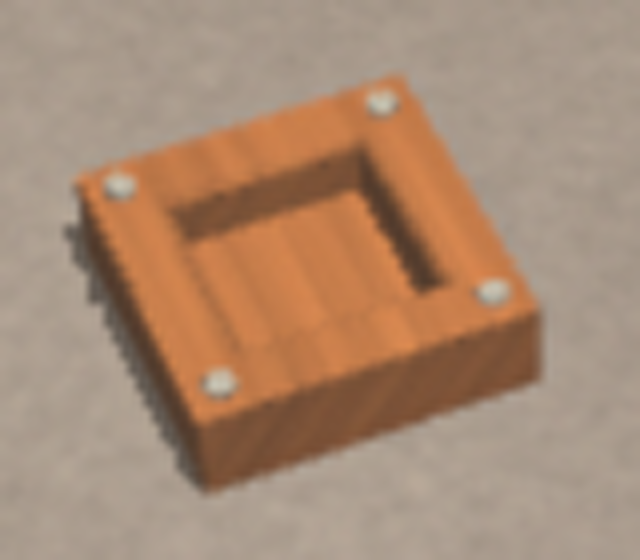

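```bash
cat >> h.py <<'E'
def delta(o,tgt,psi=None):
    """mm shift in current tool axes to tgt; az to bring jaw-axis yaw to psi"""
    M=R.from_quat(o["tool_rot"]); e=M.inv().apply(np.array(tgt)-o["position"])*1000
    y=M.as_matrix()[:,1]; p=np.arctan2(y[1],y[0]); z=M.as_matrix()[:,2]
    print("pos",o["position"].round(4),"psi",round(p,4),"z",z.round(4),"t",round(o["time"],2),"q",np.round(o["q"],2),"w",round(o["grip_width"],4),"F",np.round(o["ft_force"],1),"M",np.round(o["moment"],2))
    print("shift mm",e.round(1), "az", None if psi is None else round(-(psi-p),4))
E
python3 - <<'E'
import pickle
from h import *
from rig import robot
d=pickle.load(open("c0.pkl","rb"));s=d["scene"]
X=atz(s,(np.array([(119,185),(382,103),(493,291),(219,382)],float)+.5)/8-.5+np.array([270,145]),.035)[:,:2]
print(X.mean(0),[np.degrees(np.arctan2(*(X[(i+1)%4]-X[i])[::-1]))%90 for i in range(4)])
delta(robot.get_obs(),[.62,.06,.2],0)
E
```

```text
[ 0.45664395 -0.16689249] [np.float64(68.3827879468229), np.float64(68.83298766214364), np.float64(68.65898356281521), np.float64(68.76023850954772)]
pos [0.1572 0.6043 0.2218] psi 1.316 z [-7.0e-04 -1.5e-03 -1.0e+00] t 0.15 q [ 1.14  0.53  1.43  0.    1.18 -0.18] w 0.0871 F [ 0.3  0.3 -1.2] M [0.07 0.   0.07]
shift mm [-585.  -410.1   22.3] az 1.316
```

```bash
python3 -m inch '[{"dx":-36,"dy":-25,"gripper":100},{"dx":-36,"dy":-25},{"dx":-36,"dy":-25},{"dx":-36,"dy":-25},{"dx":-36,"dy":-25},{"dx":-36,"dy":-25},{"dx":-36,"dy":-25},{"dx":-36,"dy":-25}]'
python3 -m inch '[{"dx":-36,"dy":-25},{"dx":-36,"dy":-25},{"dx":-36,"dy":-25},{"dx":-36,"dy":-25},{"dx":-36,"dy":-25},{"dx":-36,"dy":-25},{"dx":0,"dy":0}]'
python3 -m inch '[{"az":0.145},{"az":0.145},{"az":0.145},{"az":0.145},{"az":0.145},{"az":0.145},{"az":0.145},{"az":0.145}]'
python3 - <<'E'
from h import *
from rig import robot,optics
delta(robot.get_obs(),[.6203,.06,.2],0)
E
```

```text
pos [0.1572 0.6043 0.2218] psi 1.316 z [-7.0e-04 -1.5e-03 -1.0e+00] t 0.15 q [ 1.14  0.53  1.43  0.    1.18 -0.18] w 0.0871 F [ 0.3  0.3 -1.2] M [0.07 0.   0.07]
shift mm [-585.3 -410.    22.3] az 1.316invalid input
invalid input
invalid input
```

```bash
python3 -m inch '[{"ax":0,"ay":0,"az":0,"dx":-36,"dy":-25,"dz":0,"gripper":100},{"ax":0,"ay":0,"az":0,"dx":-36,"dy":-25,"dz":0,"gripper":100},{"ax":0,"ay":0,"az":0,"dx":-36,"dy":-25,"dz":0,"gripper":100},{"ax":0,"ay":0,"az":0,"dx":-36,"dy":-25,"dz":0,"gripper":100},{"ax":0,"ay":0,"az":0,"dx":-36,"dy":-25,"dz":0,"gripper":100},{"ax":0,"ay":0,"az":0,"dx":-36,"dy":-25,"dz":0,"gripper":100},{"ax":0,"ay":0,"az":0,"dx":-36,"dy":-25,"dz":0,"gripper":100},{"ax":0,"ay":0,"az":0,"dx":-36,"dy":-25,"dz":0,"gripper":100}]'
```

```text
time: 0.95
position: [0.3866, 0.3371, 0.2224]
tool_rot: [0.127, 0.992, -0.0, -0.0]
ft_force: [0.8, 0.2, 0.1]
grip_width: 0.0872
```

Works with all keys present. Continue.

```bash
python3 -m inch '[{"ax":0,"ay":0,"az":0,"dx":-36,"dy":-25,"dz":0,"gripper":100},{"ax":0,"ay":0,"az":0,"dx":-36,"dy":-25,"dz":0,"gripper":100},{"ax":0,"ay":0,"az":0,"dx":-36,"dy":-25,"dz":0,"gripper":100},{"ax":0,"ay":0,"az":0,"dx":-36,"dy":-25,"dz":0,"gripper":100},{"ax":0,"ay":0,"az":0,"dx":-36,"dy":-25,"dz":0,"gripper":100},{"ax":0,"ay":0,"az":0,"dx":-36,"dy":-25,"dz":0,"gripper":100},{"ax":0,"ay":0,"az":0,"dx":-36,"dy":-25,"dz":0,"gripper":100},{"ax":0,"ay":0,"az":0,"dx":-36,"dy":-25,"dz":0,"gripper":100}]'
python3 -m inch '[{"ax":0,"ay":0,"az":0.14,"dx":0,"dy":0,"dz":0,"gripper":100},{"ax":0,"ay":0,"az":0.14,"dx":0,"dy":0,"dz":0,"gripper":100},{"ax":0,"ay":0,"az":0.14,"dx":0,"dy":0,"dz":0,"gripper":100},{"ax":0,"ay":0,"az":0.14,"dx":0,"dy":0,"dz":0,"gripper":100},{"ax":0,"ay":0,"az":0.14,"dx":0,"dy":0,"dz":0,"gripper":100},{"ax":0,"ay":0,"az":0.14,"dx":0,"dy":0,"dz":0,"gripper":100},{"ax":0,"ay":0,"az":0.14,"dx":0,"dy":0,"dz":0,"gripper":100},{"ax":0,"ay":0,"az":0.14,"dx":0,"dy":0,"dz":0,"gripper":100}]'
python3 -m inch '[{"ax":0,"ay":0,"az":0.14,"dx":0,"dy":0,"dz":0,"gripper":100},{"ax":0,"ay":0,"az":0.05,"dx":0,"dy":0,"dz":0,"gripper":100},{"ax":0,"ay":0,"az":0,"dx":0,"dy":0,"dz":0,"gripper":100}]'
python3 - <<'E'
from h import *
from rig import robot,optics
import pickle
delta(robot.get_obs(),[.6203,.06,.2],0)
c=optics.camera("wrist"); pickle.dump(c,open("w1.pkl","wb"))
cv2.imwrite("pics/w1.png",c["img"][:,:,::-1])
print(proj(c,[[.6203,.06,.11]]), c["position"])
E
```

```text
time: 1.75
position: [0.6148, 0.071, 0.2222]
tool_rot: [0.127, 0.992, 0.0, -0.0]
ft_force: [0.2, 0.1, 0.4]
grip_width: 0.0872
time: 2.55
position: [0.6137, 0.0726, 0.2221]
tool_rot: [0.637, 0.771, -0.0, -0.0]
ft_force: [-0.1, 0.7, -0.2]
grip_width: 0.0874
time: 2.85
position: [0.6138, 0.0726, 0.2222]
tool_rot: [0.705, 0.709, -0.0, -0.0]
ft_force: [-0.5, -0.4, -0.1]
grip_width: 0.0872
pos [0.6138 0.0726 0.2222] psi 0.0062 z [-8.e-04  0.e+00 -1.e+00] t 2.85 q [-0.06  0.52  1.45 -0.    1.17 -0.07] w 0.0872 F [-0.5 -0.4 -0.1] M [-0.11  0.05  0.01]
shift mm [-12.6   6.4  22.2] az 0.0062
[[326.51358168 211.37108958]] [0.61389105 0.147902   0.38411126]
```

View pics/w1.png

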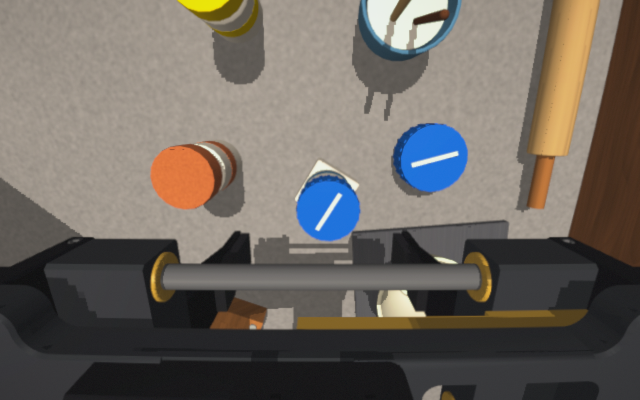

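```bash
python3 - <<'E'
from h import *
import pickle
c=pickle.load(open("w1.pkl","rb"));t=pickle.load(open("c0.pkl","rb"))
im=c["img"][170:245,285:375,::-1];cv2.imwrite("pics/w1c.png",cv2.resize(im,None,fx=8,fy=8,interpolation=cv2.INTER_CUBIC))
X=cloud(c); i=c["img"].astype(int)
m=(i[:,:,2]>190)&(i[:,:,0]<90);m[:, :290]=0;m[:,365:]=0
u=np.argwhere(m); print(u.min(0),u.max(0),(u.min(0)+u.max(0))/2)
cn=max(cv2.findContours(m.astype(np.uint8),0,2)[0],key=cv2.contourArea); print(cv2.minEnclosingCircle(cn),cv2.fitEllipse(cn))
print(atz(c,[cv2.fitEllipse(cn)[0]],.11), np.nanmedian(X[m],0))
E
```

```text
[181 297] [240 359] [210.5 328. ]
((327.78082275390625, 209.4349365234375), 31.69693374633789) ((327.78497314453125, 210.46836853027344), (58.537071228027344, 61.996097564697266), 87.35191345214844)
[[0.62156023 0.06095383 0.11      ]] [0.62153322 0.06122555 0.1099177 ]
```

View pics/w1c.png

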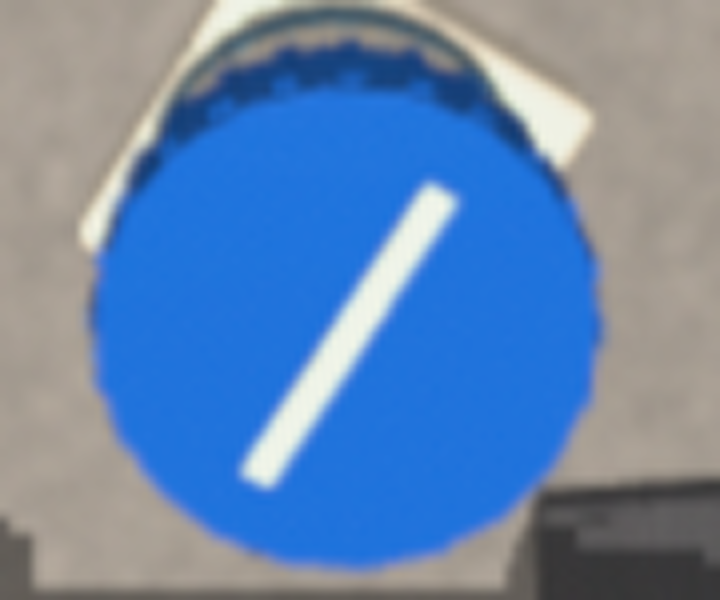

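```bash
python3 -m inch '[{"ax":0,"ay":0,"az":0,"dx":-12,"dy":7.5,"dz":0,"gripper":100},{"ax":0,"ay":0,"az":0,"dx":0,"dy":0,"dz":30,"gripper":100},{"ax":0,"ay":0,"az":0,"dx":0,"dy":0,"dz":30,"gripper":100},{"ax":0,"ay":0,"az":0,"dx":0,"dy":0,"dz":20,"gripper":100},{"ax":0,"ay":0,"az":0,"dx":0,"dy":0,"dz":10,"gripper":100},{"ax":0,"ay":0,"az":0,"dx":0,"dy":0,"dz":0,"gripper":100}]'
python3 - <<'E'
from h import *
from rig import robot,optics
delta(robot.get_obs(),[.6213,.0606,.081],0)
for n in ["scene","wrist"]:
    c=optics.camera(n)
    if n=="scene": im=cv2.resize(c["img"][170:320,230:430,::-1],None,fx=4,fy=4)
    else: im=c["img"][:,:,::-1]
    cv2.imwrite(f"pics/{n}2.png",im)
E
```

```text
time: 3.5
position: [0.6211, 0.06, 0.131]
tool_rot: [0.705, 0.709, -0.001, -0.001]
ft_force: [-0.8, 0.9, 0.1]
grip_width: 0.0869
pos [0.6211 0.06   0.131 ] psi 0.0059 z [-0.0029  0.     -1.    ] t 3.5 q [-0.08  0.64  1.51 -0.    0.99 -0.09] w 0.0869 F [-0.8  0.9  0.1] M [-0.06  0.07  0.  ]
shift mm [ 0.6  0.3 50. ] az 0.0059
```

View pics/scene2.png

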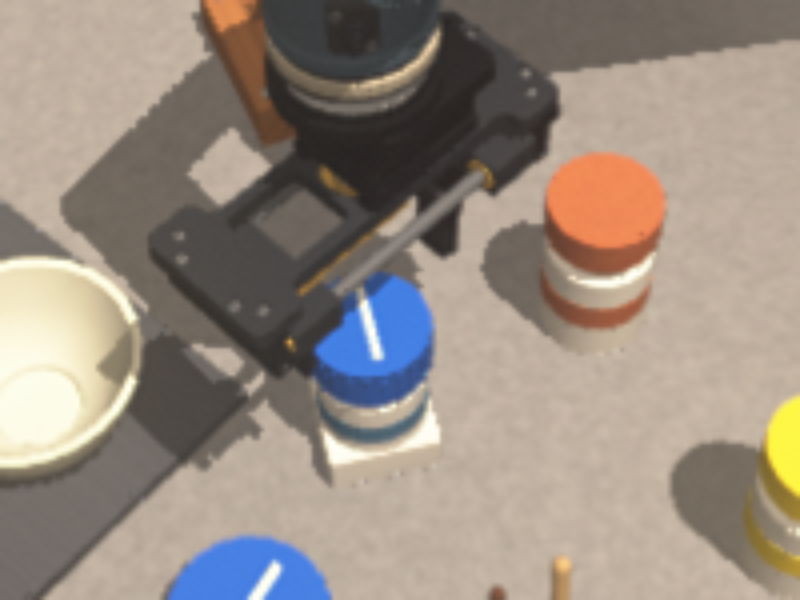

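View pics/wrist2.png

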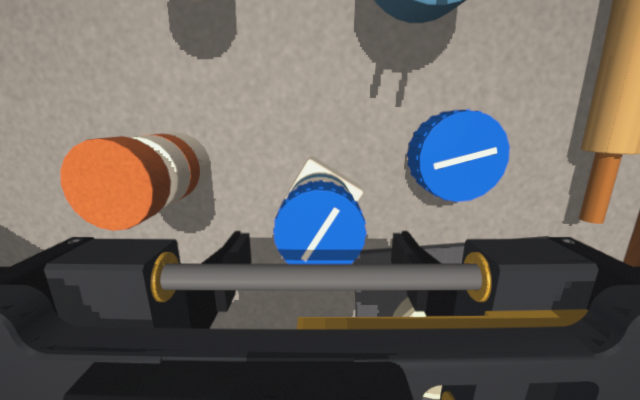

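```bash
python3 -m inch '[{"ax":0,"ay":0,"az":0,"dx":0.5,"dy":0.3,"dz":25,"gripper":100},{"ax":0,"ay":0,"az":0,"dx":0,"dy":0,"dz":16,"gripper":100},{"ax":0,"ay":0,"az":0,"dx":0,"dy":0,"dz":8,"gripper":100},{"ax":0,"ay":0,"az":0,"dx":0,"dy":0,"dz":0,"gripper":100}]'
python3 -m inch '[{"ax":0,"ay":0,"az":0,"dx":0,"dy":0,"dz":0,"gripper":50},{"ax":0,"ay":0,"az":0,"dx":0,"dy":0,"dz":0,"gripper":50},{"ax":0,"ay":0,"az":0,"dx":0,"dy":0,"dz":0,"gripper":50},{"ax":0,"ay":0,"az":0,"dx":0,"dy":0,"dz":0,"gripper":50},{"ax":0,"ay":0,"az":0,"dx":0,"dy":0,"dz":0,"gripper":50},{"ax":0,"ay":0,"az":0,"dx":0,"dy":0,"dz":0,"gripper":50},{"ax":0,"ay":0,"az":0,"dx":0,"dy":0,"dz":0,"gripper":50}]' 40
python3 - <<'E'
from h import *
from rig import robot,optics
delta(robot.get_obs(),[.6213,.0606,.081],0)
E
```

```text
time: 4.0
position: [0.622, 0.061, 0.0836]
tool_rot: [0.705, 0.709, -0.0, -0.0]
ft_force: [-0.4, -0.1, 0.5]
grip_width: 0.0872
time: 4.7
position: [0.6222, 0.0611, 0.0842]
tool_rot: [0.705, 0.709, 0.0, 0.0]
ft_force: [-0.8, 1.2, 5.5]
grip_width: 0.0639
pos [0.6222 0.0611 0.0842] psi 0.0061 z [ 7.e-04 -1.e-04 -1.e+00] t 4.7 q [-0.08  0.7   1.54 -0.    0.9  -0.09] w 0.0639 F [-0.8  1.2  5.5] M [-0.07  0.3   0.04]
shift mm [-0.5 -0.9  3.2] az 0.0061
```

```bash
python3 -m inch '[{"ax":0,"ay":0,"az":0,"dx":0,"dy":0,"dz":-5,"gripper":50},{"ax":0,"ay":0,"az":0,"dx":0,"dy":0,"dz":-10,"gripper":50},{"ax":0,"ay":0,"az":0,"dx":0,"dy":0,"dz":-15,"gripper":50},{"ax":0,"ay":0,"az":0,"dx":0,"dy":0,"dz":-15,"gripper":50},{"ax":0,"ay":0,"az":0,"dx":0,"dy":0,"dz":-15,"gripper":50},{"ax":0,"ay":0,"az":0,"dx":0,"dy":0,"dz":-5,"gripper":50},{"ax":0,"ay":0,"az":0,"dx":0,"dy":0,"dz":0,"gripper":50}]'
python3 -m inch '[{"ax":0,"ay":0,"az":0,"dx":-10,"dy":-8,"dz":0,"gripper":50},{"ax":0,"ay":0,"az":-0.03,"dx":-20,"dy":-15,"dz":0,"gripper":50},{"ax":0,"ay":0,"az":-0.04,"dx":-27,"dy":-20,"dz":0,"gripper":50},{"ax":0,"ay":0,"az":-0.04,"dx":-27,"dy":-20,"dz":0,"gripper":50},{"ax":0,"ay":0,"az":-0.03,"dx":-27,"dy":-20,"dz":0,"gripper":50},{"ax":0,"ay":0,"az":-0.03,"dx":-27,"dy":-20,"dz":0,"gripper":50},{"ax":0,"ay":0,"az":0,"dx":-27,"dy":-20,"dz":0,"gripper":50},{"ax":0,"ay":0,"az":0,"dx":-20,"dy":-14,"dz":0,"gripper":50}]'
python3 -m inch '[{"ax":0,"ay":0,"az":0,"dx":-10,"dy":-6,"dz":0,"gripper":50},{"ax":0,"ay":0,"az":0,"dx":0,"dy":0,"dz":0,"gripper":50},{"ax":0,"ay":0,"az":0,"dx":0,"dy":0,"dz":0,"gripper":50}]'
python3 - <<'E'
from h import *
from rig import robot,optics
delta(robot.get_obs(),[.4556,-.1667,.14],0.175)
E
```

```text
time: 5.4
position: [0.6226, 0.0611, 0.1498]
tool_rot: [0.705, 0.709, 0.001, 0.001]
ft_force: [-0.5, -0.6, -4.8]
grip_width: 0.0633
time: 6.2
position: [0.5017, -0.138, 0.1478]
tool_rot: [0.643, 0.766, -0.001, -0.001]
ft_force: [1.5, 0.0, -4.9]
grip_width: 0.0634
time: 6.5
position: [0.5001, -0.1465, 0.1483]
tool_rot: [0.643, 0.766, 0.0, -0.0]
ft_force: [-0.7, 0.4, -4.9]
grip_width: 0.0636
pos [ 0.5001 -0.1465  0.1483] psi 0.1753 z [-4.0e-04  1.1e-03 -1.0e+00] t 6.5 q [-0.5   0.5   1.76  0.    0.88 -0.68] w 0.0636 F [-0.7  0.4 -4.9] M [-0.07  0.02  0.01]
shift mm [-12.1 -47.3   8.3] az 0.0003
```

```bash
python3 -m inch '[{"ax":0,"ay":0,"az":0,"dx":-4,"dy":-14,"dz":0,"gripper":50},{"ax":0,"ay":0,"az":0,"dx":-4,"dy":-18,"dz":0,"gripper":50},{"ax":0,"ay":0,"az":0,"dx":-4,"dy":-15.5,"dz":0,"gripper":50},{"ax":0,"ay":0,"az":0,"dx":0,"dy":0,"dz":8,"gripper":50},{"ax":0,"ay":0,"az":0,"dx":0,"dy":0,"dz":0,"gripper":50},{"ax":0,"ay":0,"az":0,"dx":0,"dy":0,"dz":0,"gripper":50}]'
python3 - <<'E'
from h import *
from rig import robot,optics
import pickle
delta(robot.get_obs(),[.4556,-.1667,.14],0.175)
d={}
for n in ["scene","top","wrist"]:
    c=optics.camera(n);d[n]=c
    b=dict(scene=(240,90,140,130),top=(310,170,120,110),wrist=(0,0,640,400))[n]
    im=c["img"][b[1]:b[1]+b[3],b[0]:b[0]+b[2],::-1]
    if n!="wrist": im=cv2.resize(im,None,fx=5,fy=5,interpolation=cv2.INTER_CUBIC)
    cv2.imwrite(f"pics/{n}3.png",im)
pickle.dump(d,open("c3.pkl","wb"))
E
```

```text
time: 7.1
position: [0.456, -0.1671, 0.1404]
tool_rot: [0.642, 0.767, 0.0, 0.0]
ft_force: [0.5, -0.1, -6.2]
grip_width: 0.0633
pos [ 0.456  -0.1671  0.1404] psi 0.1761 z [ 4.e-04  1.e-04 -1.e+00] t 7.1 q [-0.58  0.47  1.86  0.    0.81 -0.76] w 0.0633 F [ 0.5 -0.1 -6.2] M [-0.14  0.06 -0.02]
shift mm [ 0.5 -0.3  0.4] az 0.0011
```

View pics/scene3.png

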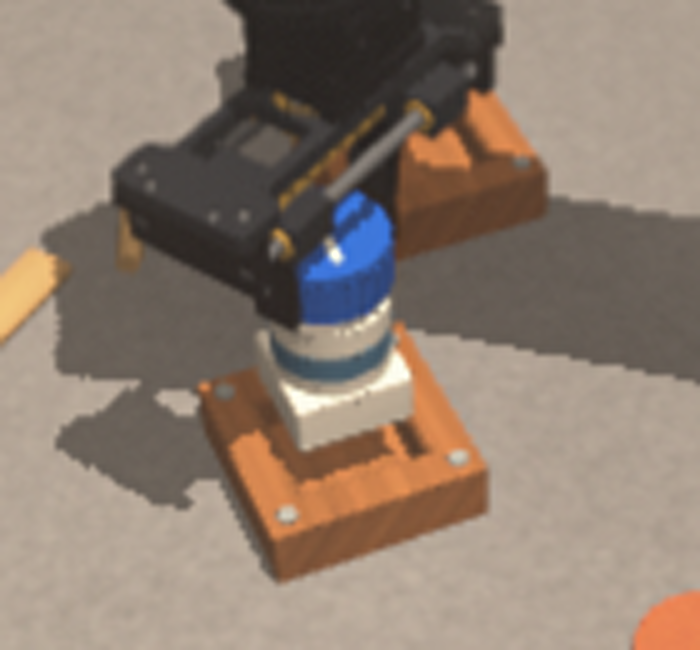

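View pics/top3.png

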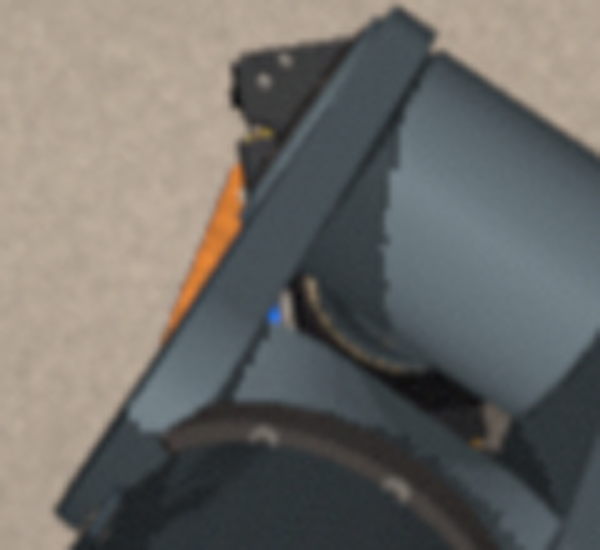

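View pics/wrist3.png

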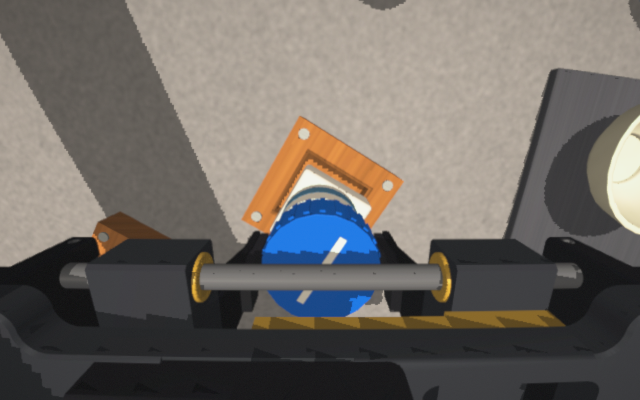

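```bash
python3 - <<'E'
from h import *
import pickle
d=pickle.load(open("c3.pkl","rb"));
cv2.imwrite("pics/w3c.png",cv2.resize(d["wrist"]["img"][105:235,235:410,::-1],None,fx=4.5,fy=4.5,interpolation=cv2.INTER_CUBIC))
cv2.imwrite("pics/s3c.png",cv2.resize(d["scene"]["img"][135:210,275:345,::-1],None,fx=8,fy=8,interpolation=cv2.INTER_CUBIC))
E
```

```text
(no output)
```

View pics/w3c.png

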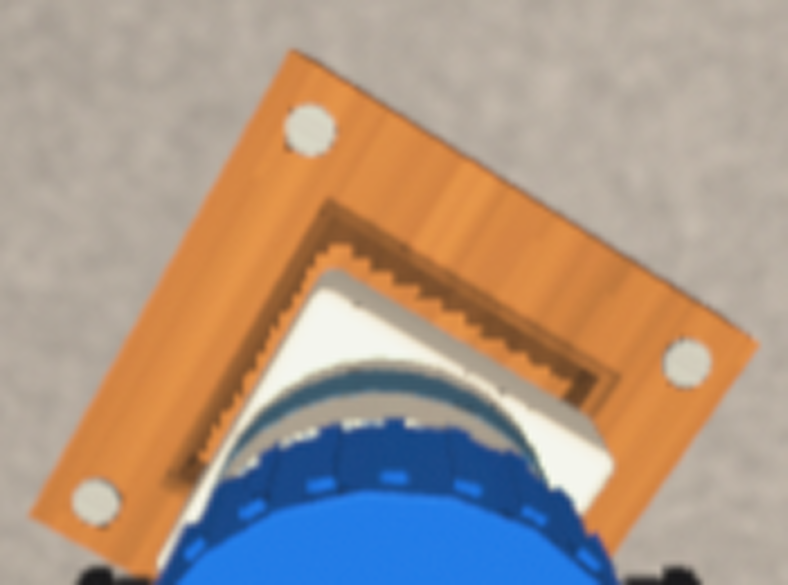

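View pics/s3c.png

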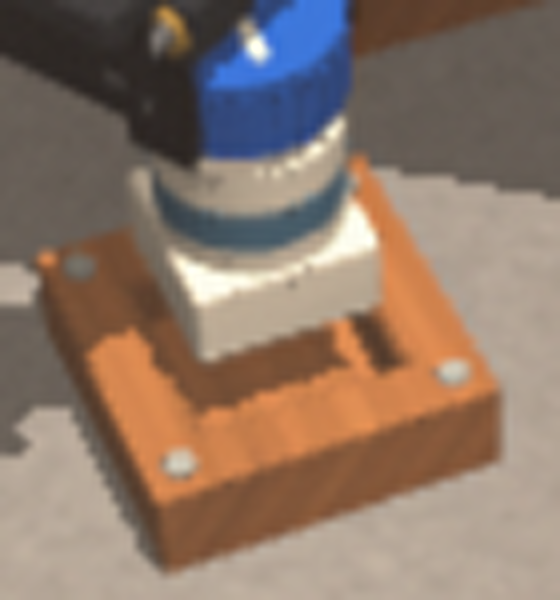

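```bash
python3 - <<'E'
from h import *
import pickle
d=pickle.load(open("c3.pkl","rb"));w=d["wrist"];s=d["scene"]
cr=lambda p,o,k:(np.array(p,float)+.5)/k-.5+np.array(o)
W=lambda p,z:atz(w,cr(p,(235,105),4.5),z)[:,:2]
S=lambda p,z:atz(s,cr(p,(275,135),8),z)[:,:2]
ang=lambda v:np.degrees(np.arctan2(v[1],v[0]))%90
def centre(a,b,jc): # foot centre from edge a-b, known 62 mm
    m=(a+b)/2; e=(b-a)/np.linalg.norm(b-a); n=np.array([-e[1],e[0]])
    if n@(jc-m)<0:n=-n
    return m+n*.031,np.linalg.norm(b-a)
T=np.array([.456,-.1671])
b=W([(688,362),(97,502),(311,130)],.035);f=W([(323,287),(612,463)],.086);g=W([(337,262)],.056)
print("wrist block",b[:2].mean(0),ang(b[0]-b[2]),ang(b[1]-b[2]),"foot",f,ang(f[1]-f[0]),centre(*f,T),"bottom corner",g)
b=S([(79,266),(454,371),(180,463)],.035);f=S([(197,303),(379,238)],.086);g=S([(204,362),(380,302)],.056)
print("scene block",b[:2].mean(0),ang(b[0]-b[2]),ang(b[1]-b[2]),"foot",ang(f[1]-f[0]),centre(*f,T),ang(g[1]-g[0]),centre(*g,T))
E
```

```text
wrist block [ 0.45722319 -0.16707129] 68.89144535195436 68.82068502454257 foot [[ 0.43931279 -0.12970192]
 [ 0.49415672 -0.1514759 ]] 68.34607453881232 (array([ 0.45529577, -0.16940123]), np.float64(0.05900816372711798)) bottom corner [[ 0.44060308 -0.12958314]]
scene block [ 0.45661289 -0.16670384] 68.9404887857941 68.89298982170982 foot 71.09862172807178 (array([ 0.45809975, -0.16843375]), np.float64(0.06042355914558214)) 69.69471549108994 (array([ 0.4560162 , -0.16997845]), np.float64(0.05917889738387059))
```

```bash
python3 -m inch '[{"ax":0,"ay":0,"az":0,"dx":1.4,"dy":0.7,"dz":6,"gripper":50},{"ax":0,"ay":0,"az":0,"dx":0,"dy":0,"dz":8,"gripper":50},{"ax":0,"ay":0,"az":0,"dx":0,"dy":0,"dz":5,"gripper":50},{"ax":0,"ay":0,"az":0,"dx":0,"dy":0,"dz":3,"gripper":50},{"ax":0,"ay":0,"az":0,"dx":0,"dy":0,"dz":3,"gripper":50},{"ax":0,"ay":0,"az":0,"dx":0,"dy":0,"dz":0,"gripper":50}]'
python3 -m inch '[{"ax":0,"ay":0,"az":0,"dx":0,"dy":0,"dz":3,"gripper":50},{"ax":0,"ay":0,"az":0,"dx":0,"dy":0,"dz":0,"gripper":50}]'
python3 - <<'E'
from h import *
from rig import robot,optics
delta(robot.get_obs(),[.4565,-.1655,.0972],0.175)
E
```

```text
time: 7.85
position: [0.4558, -0.1656, 0.1151]
tool_rot: [0.642, 0.766, -0.0, -0.0]
ft_force: [1.1, 0.1, -6.1]
grip_width: 0.0635
time: 8.05
position: [0.4559, -0.1657, 0.1124]
tool_rot: [0.642, 0.766, -0.0, -0.0]
ft_force: [-0.6, -0.5, -5.2]
grip_width: 0.0635
pos [ 0.4559 -0.1657  0.1124] psi 0.1759 z [-2.e-04  1.e-04 -1.e+00] t 8.05 q [-0.58  0.52  1.88  0.    0.74 -0.76] w 0.0635 F [-0.6 -0.5 -5.2] M [-0.08  0.03  0.02]
shift mm [ 0.1  0.6 15.2] az 0.0009
```

```bash
python3 -m inch '[{"ax":0,"ay":0,"az":0,"dx":0,"dy":0.5,"dz":5,"gripper":50},{"ax":0,"ay":0,"az":0,"dx":0,"dy":0,"dz":4,"gripper":50},{"ax":0,"ay":0,"az":0,"dx":0,"dy":0,"dz":3,"gripper":50},{"ax":0,"ay":0,"az":0,"dx":0,"dy":0,"dz":2,"gripper":50},{"ax":0,"ay":0,"az":0,"dx":0,"dy":0,"dz":0,"gripper":50}]'
python3 - <<'E'
from h import *
from rig import robot,optics
delta(robot.get_obs(),[.4565,-.1655,.0972],0.175)
E
```

```text
time: 8.55
position: [0.4562, -0.1655, 0.0983]
tool_rot: [0.642, 0.767, -0.0, -0.001]
ft_force: [-1.0, 0.0, -5.6]
grip_width: 0.0635
pos [ 0.4562 -0.1655  0.0983] psi 0.1761 z [-1.e-03  5.e-04 -1.e+00] t 8.55 q [-0.58  0.55  1.89 -0.    0.71 -0.75] w 0.0635 F [-1.   0.  -5.6] M [-0.1   0.18 -0.06]
shift mm [-0.1  0.3  1.1] az 0.0011
```

```bash
for i in 1; do python3 -m inch '[{"ax":0,"ay":0,"az":0,"dx":0,"dy":0,"dz":1,"gripper":50},{"ax":0,"ay":0,"az":0,"dx":0,"dy":0,"dz":0,"gripper":50}]'; done
python3 -m inch '[{"ax":0,"ay":0,"az":0,"dx":0,"dy":0,"dz":0.7,"gripper":50},{"ax":0,"ay":0,"az":0,"dx":0,"dy":0,"dz":0,"gripper":50}]'
python3 - <<'E'
from h import *
from rig import robot,optics
delta(robot.get_obs(),[.4565,-.1655,.0972],0.175)
E
```

```text
time: 8.75
position: [0.4569, -0.1659, 0.098]
tool_rot: [0.642, 0.767, 0.0, 0.001]
ft_force: [0.8, -0.5, -2.6]
grip_width: 0.064
time: 8.95
position: [0.4569, -0.1659, 0.0973]
tool_rot: [0.642, 0.767, 0.0, 0.001]
ft_force: [-0.4, -0.7, 0.2]
grip_width: 0.0636
pos [ 0.4569 -0.1659  0.0973] psi 0.176 z [ 1.1e-03 -7.0e-04 -1.0e+00] t 8.95 q [-0.58  0.55  1.89  0.    0.7  -0.75] w 0.0636 F [-0.4 -0.7  0.2] M [-0.09  0.05  0.  ]
shift mm [ 0.5 -0.3  0.1] az 0.001
```

```bash
python3 -m inch '[{"ax":0,"ay":0,"az":0,"dx":0,"dy":0,"dz":0.8,"gripper":50},{"ax":0,"ay":0,"az":0,"dx":0,"dy":0,"dz":0,"gripper":50},{"ax":0,"ay":0,"az":0,"dx":0,"dy":0,"dz":0,"gripper":50}]'
python3 - <<'E'
from h import *
from rig import robot,optics
import pickle
delta(robot.get_obs(),[.4565,-.1655,.0972],0.175)
d={n:optics.camera(n) for n in["wrist","scene"]};pickle.dump(d,open("c4.pkl","wb"))
cv2.imwrite("pics/w4c.png",cv2.resize(d["wrist"]["img"][105:285,225:415,::-1],None,fx=3,fy=3,interpolation=cv2.INTER_CUBIC))
cv2.imwrite("pics/s4c.png",cv2.resize(d["scene"]["img"][130:215,270:355,::-1],None,fx=7,fy=7,interpolation=cv2.INTER_CUBIC))
E
```

```text
time: 9.25
position: [0.4569, -0.1659, 0.0972]
tool_rot: [0.642, 0.767, 0.0, 0.001]
ft_force: [-1.1, 0.3, 7.4]
grip_width: 0.0637
pos [ 0.4569 -0.1659  0.0972] psi 0.1762 z [ 0.0012 -0.001  -1.    ] t 9.25 q [-0.58  0.55  1.89 -0.    0.7  -0.75] w 0.0637 F [-1.1  0.3  7.4] M [0.01 0.33 0.01]
shift mm [ 0.5 -0.3 -0. ] az 0.0012
```

View pics/w4c.png

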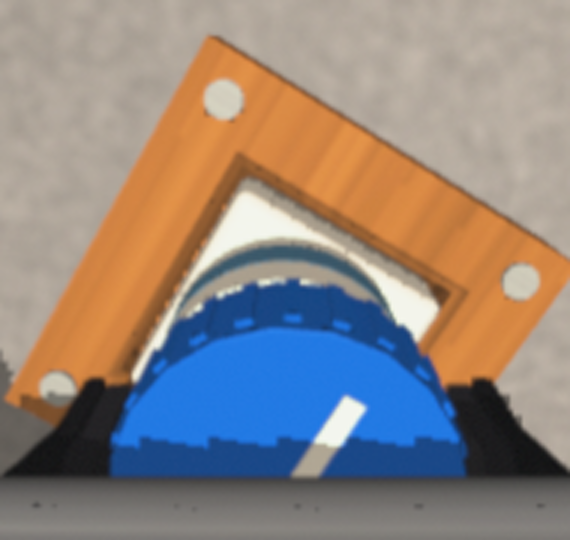

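View pics/s4c.png

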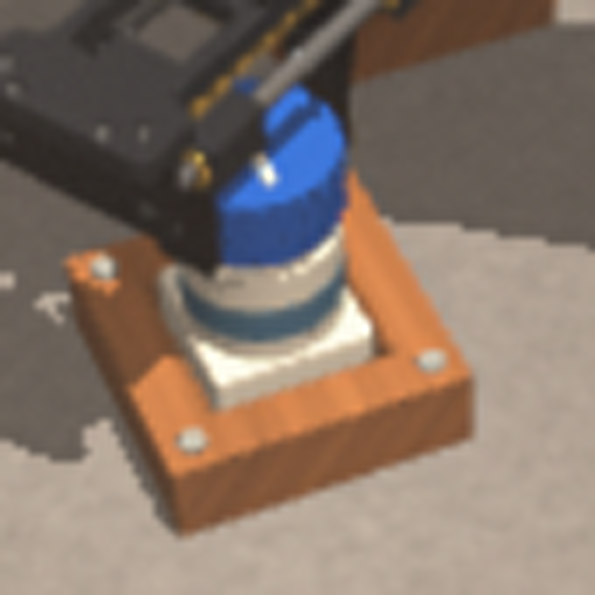

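The foot is seated, about 8 mm proud of the block all round. Next I turn the cap anticlockwise in stages (az negative).

```bash
python3 -m inch '[{"ax":0,"ay":0,"az":0,"dx":0,"dy":0,"dz":0,"gripper":50},{"ax":0,"ay":0,"az":-0.05,"dx":0,"dy":0,"dz":0,"gripper":50},{"ax":0,"ay":0,"az":-0.05,"dx":0,"dy":0,"dz":0,"gripper":50},{"ax":0,"ay":0,"az":-0.1,"dx":0,"dy":0,"dz":0,"gripper":50},{"ax":0,"ay":0,"az":-0.1,"dx":0,"dy":0,"dz":0,"gripper":50},{"ax":0,"ay":0,"az":-0.1,"dx":0,"dy":0,"dz":0,"gripper":50},{"ax":0,"ay":0,"az":0,"dx":0,"dy":0,"dz":0,"gripper":50}]' 50
python3 - <<'E'
from h import *
from rig import robot,optics
delta(robot.get_obs(),[.4569,-.1659,.0972],1.826)
c=optics.camera("scene")
cv2.imwrite("pics/s5c.png",cv2.resize(c["img"][130:215,270:355,::-1],None,fx=7,fy=7,interpolation=cv2.INTER_CUBIC))
E
```

```text
time: 10.05
position: [0.4557, -0.1655, 0.0971]
tool_rot: [0.477, 0.879, -0.0, -0.001]
ft_force: [-4.8, -0.1, 9.8]
grip_width: 0.0636
pos [ 0.4557 -0.1655  0.0971] psi 0.5772 z [-0.0012  0.     -1.    ] t 10.05 q [-0.58  0.55  1.89 -0.    0.7  -1.16] w 0.0636 F [-4.8 -0.1  9.8] M [-0.12  0.81 -0.18]
shift mm [-1.   0.8 -0.1] az -1.2488
```

View pics/s5c.png

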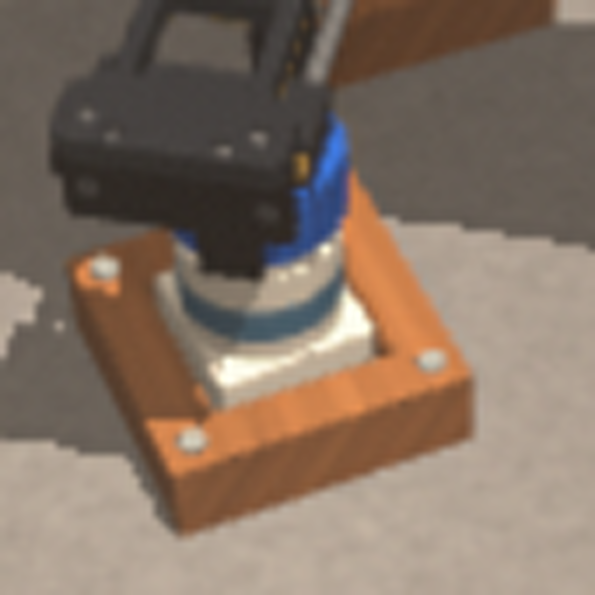

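```bash
python3 -m inch '[{"ax":0,"ay":0,"az":-0.1,"dx":0,"dy":0,"dz":0,"gripper":50},{"ax":0,"ay":0,"az":-0.1,"dx":0,"dy":0,"dz":0,"gripper":50},{"ax":0,"ay":0,"az":-0.1,"dx":0,"dy":0,"dz":0,"gripper":50},{"ax":0,"ay":0,"az":-0.1,"dx":0,"dy":0,"dz":0,"gripper":50},{"ax":0,"ay":0,"az":-0.1,"dx":0,"dy":0,"dz":0,"gripper":50},{"ax":0,"ay":0,"az":0,"dx":0,"dy":0,"dz":0,"gripper":50}]'
python3 - <<'E'
from h import *
from rig import robot,optics
delta(robot.get_obs(),[.4569,-.1659,.0972],1.826)
E
```

```text
time: 10.7
position: [0.4549, -0.1661, 0.0972]
tool_rot: [0.244, 0.97, -0.001, -0.001]
ft_force: [-6.8, -1.9, 11.1]
grip_width: 0.0634
pos [ 0.4549 -0.1661  0.0972] psi 1.0781 z [-2.6e-03 -8.0e-04 -1.0e+00] t 10.7 q [-0.58  0.55  1.89 -0.    0.7  -1.66] w 0.0634 F [-6.8 -1.9 11.1] M [-0.58  1.13 -0.18]
shift mm [-1.6  1.1 -0. ] az -0.7479
```

```bash
python3 -m inch '[{"ax":0,"ay":0,"az":0,"dx":1.3,"dy":-0.7,"dz":-0.5,"gripper":50},{"ax":0,"ay":0,"az":-0.1,"dx":0,"dy":0,"dz":0,"gripper":50},{"ax":0,"ay":0,"az":-0.1,"dx":0,"dy":0,"dz":0,"gripper":50},{"ax":0,"ay":0,"az":-0.1,"dx":0,"dy":0,"dz":0,"gripper":50},{"ax":0,"ay":0,"az":-0.1,"dx":0,"dy":0,"dz":0,"gripper":50},{"ax":0,"ay":0,"az":0,"dx":0,"dy":0,"dz":0,"gripper":50}]'
python3 - <<'E'
from h import *
from rig import robot,optics
delta(robot.get_obs(),[.4569,-.1659,.0972],1.826)
c=optics.camera("scene")
cv2.imwrite("pics/s6c.png",cv2.resize(c["img"][130:215,270:355,::-1],None,fx=7,fy=7,interpolation=cv2.INTER_CUBIC))
c=optics.camera("wrist")
cv2.imwrite("pics/w6.png",c["img"][:,:,::-1])
E
```

```text
time: 11.3
position: [0.4544, -0.1666, 0.0972]
tool_rot: [0.047, 0.999, -0.001, -0.0]
ft_force: [-4.3, -3.4, 7.3]
grip_width: 0.0634
pos [ 0.4544 -0.1666  0.0972] psi 1.4777 z [-8.0e-04 -1.6e-03 -1.0e+00] t 11.3 q [-0.58  0.55  1.89 -0.    0.7  -2.06] w 0.0634 F [-4.3 -3.4  7.3] M [-0.61  0.77 -0.22]
shift mm [-2.4  0.9  0. ] az -0.3483
```

View pics/s6c.png

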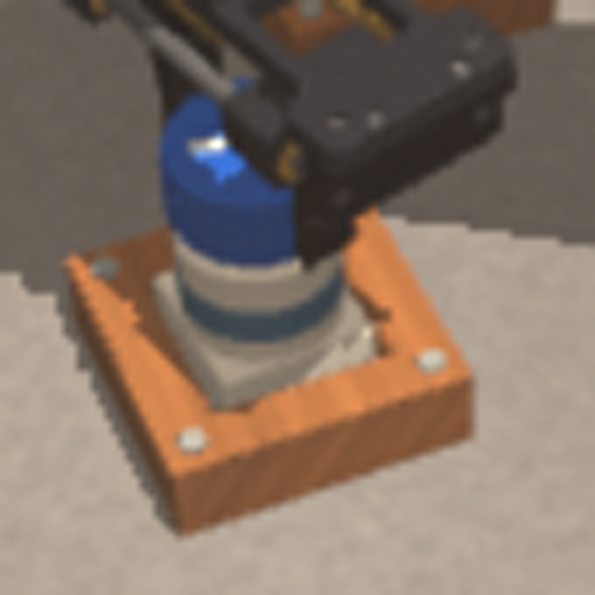

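View pics/w6.png

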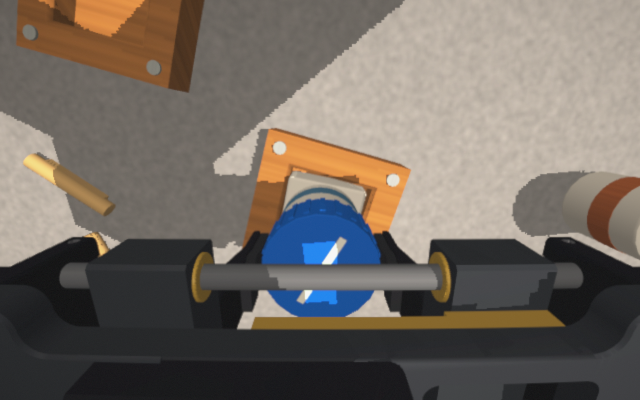

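```bash
python3 -m inch '[{"ax":0,"ay":0,"az":-0.1,"dx":1,"dy":-0.5,"dz":0,"gripper":50},{"ax":0,"ay":0,"az":-0.1,"dx":0.5,"dy":0,"dz":0,"gripper":50},{"ax":0,"ay":0,"az":-0.08,"dx":0,"dy":0,"dz":0,"gripper":50},{"ax":0,"ay":0,"az":0,"dx":0,"dy":0,"dz":0,"gripper":50},{"ax":0,"ay":0,"az":0,"dx":0,"dy":0,"dz":0,"gripper":50}]'
python3 - <<'E'
from h import *
from rig import robot,optics
import pickle
delta(robot.get_obs(),[.4569,-.1659,.0972],1.826)
d={n:optics.camera(n) for n in["wrist","scene"]};pickle.dump(d,open("c7.pkl","wb"))
c=d["wrist"]
cv2.imwrite("pics/w7.png",cv2.resize(c["img"][100:310,230:420,::-1],None,fx=2.8,fy=2.8,interpolation=cv2.INTER_CUBIC))
E
```

```text
time: 11.9
position: [0.4541, -0.1672, 0.0972]
tool_rot: [-0.092, 0.996, -0.001, 0.001]
ft_force: [-2.8, -3.9, 5.5]
grip_width: 0.0632
pos [ 0.4541 -0.1672  0.0972] psi 1.7543 z [ 0.0018 -0.0023 -1.    ] t 11.9 q [-0.58  0.55  1.9  -0.    0.69 -2.34] w 0.0632 F [-2.8 -3.9  5.5] M [-0.65  0.52 -0.15]
shift mm [-2.9  0.8  0. ] az -0.0717
```

View pics/w7.png

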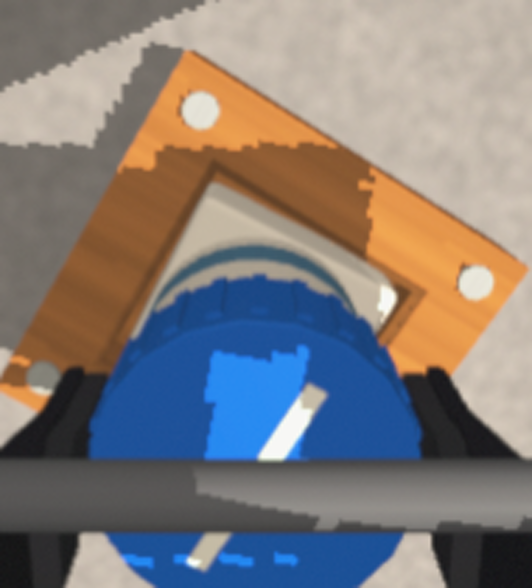

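```bash
python3 -m inch '[{"ax":0,"ay":0,"az":0,"dx":0.8,"dy":-0.8,"dz":-1,"gripper":50},{"ax":0,"ay":0,"az":0,"dx":0,"dy":0,"dz":-1.5,"gripper":50},{"ax":0,"ay":0,"az":0,"dx":0,"dy":0,"dz":-1.5,"gripper":50},{"ax":0,"ay":0,"az":0,"dx":0,"dy":0,"dz":0,"gripper":50}]'
python3 - <<'E'
from h import *
from rig import robot,optics
delta(robot.get_obs(),[.4569,-.1659,.0972],1.826)
c=optics.camera("scene")
cv2.imwrite("pics/s8c.png",cv2.resize(c["img"][130:215,270:355,::-1],None,fx=7,fy=7,interpolation=cv2.INTER_CUBIC))
E
```

```text
time: 12.4
position: [0.4532, -0.1668, 0.1006]
tool_rot: [-0.092, 0.996, 0.0, 0.0]
ft_force: [1.1, 0.3, -0.3]
grip_width: 0.0634
pos [ 0.4532 -0.1668  0.1006] psi 1.7558 z [ 6.e-04  1.e-04 -1.e+00] t 12.4 q [-0.58  0.54  1.9   0.    0.7  -2.34] w 0.0634 F [ 1.1  0.3 -0.3] M [ 0.1  -0.17 -0.04]
shift mm [-3.8  0.2  3.4] az -0.0702
```

View pics/s8c.png

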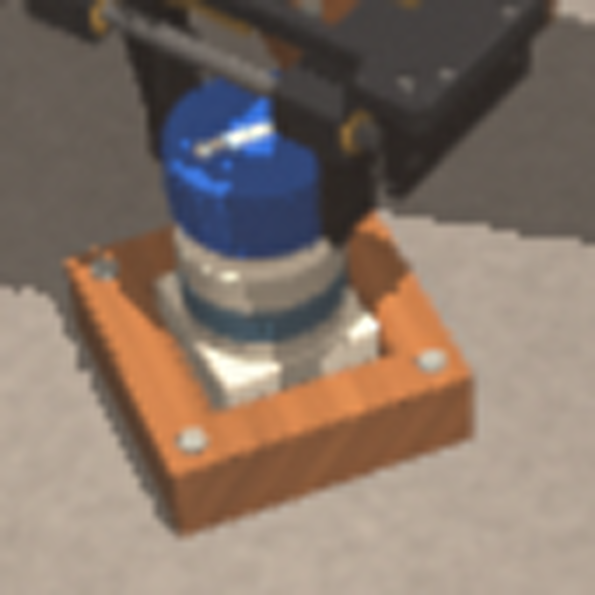

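The wrist carries only the cap's weight, so the thread is free and the jar has stayed down. I'll lift on.

```bash
python3 -m inch '[{"ax":0,"ay":0,"az":0,"dx":0,"dy":0,"dz":-4,"gripper":50},{"ax":0,"ay":0,"az":0,"dx":0,"dy":0,"dz":-5,"gripper":50},{"ax":0,"ay":0,"az":0,"dx":0,"dy":0,"dz":-5,"gripper":50},{"ax":0,"ay":0,"az":0,"dx":0,"dy":0,"dz":-5,"gripper":50},{"ax":0,"ay":0,"az":0,"dx":0,"dy":0,"dz":-5,"gripper":50}]'
python3 -m inch '[{"ax":0,"ay":0,"az":0,"dx":0,"dy":0,"dz":-6,"gripper":50},{"ax":0,"ay":0,"az":0,"dx":0,"dy":0,"dz":-6,"gripper":50},{"ax":0,"ay":0,"az":0,"dx":0,"dy":0,"dz":-4,"gripper":50},{"ax":0,"ay":0,"az":0,"dx":0,"dy":0,"dz":-2,"gripper":50},{"ax":0,"ay":0,"az":0,"dx":0,"dy":0,"dz":0,"gripper":50},{"ax":0,"ay":0,"az":0,"dx":0,"dy":0,"dz":0,"gripper":50},{"ax":0,"ay":0,"az":0,"dx":0,"dy":0,"dz":0,"gripper":50},{"ax":0,"ay":0,"az":0,"dx":0,"dy":0,"dz":0,"gripper":50}]'
python3 - <<'E'
from h import *
from rig import robot,optics
o=robot.get_obs();delta(o,[.4569,-.1659,.0972],1.826);print(abs(o["joint_velocities"]).max())
c=optics.camera("scene")
cv2.imwrite("pics/s9c.png",cv2.resize(c["img"][100:215,260:360,::-1],None,fx=5,fy=5,interpolation=cv2.INTER_CUBIC))
c=optics.camera("wrist")
cv2.imwrite("pics/w9.png",c["img"][:,:,::-1])
E
```

```text
time: 12.95
position: [0.4523, -0.1668, 0.1251]
tool_rot: [-0.093, 0.996, 0.0, -0.0]
ft_force: [0.3, -0.7, -0.1]
grip_width: 0.0635
time: 13.75
position: [0.4527, -0.1668, 0.1423]
tool_rot: [-0.092, 0.996, 0.0, -0.0]
ft_force: [0.4, -0.8, -0.4]
grip_width: 0.0636
pos [ 0.4527 -0.1668  0.1423] psi 1.756 z [-5.e-04  3.e-04 -1.e+00] t 13.75 q [-0.59  0.46  1.86  0.    0.81 -2.34] w 0.0636 F [ 0.4 -0.8 -0.4] M [0.07 0.01 0.01]
shift mm [-4.3  0.1 45.1] az -0.07
0.002013438569817395
```

View pics/s9c.png

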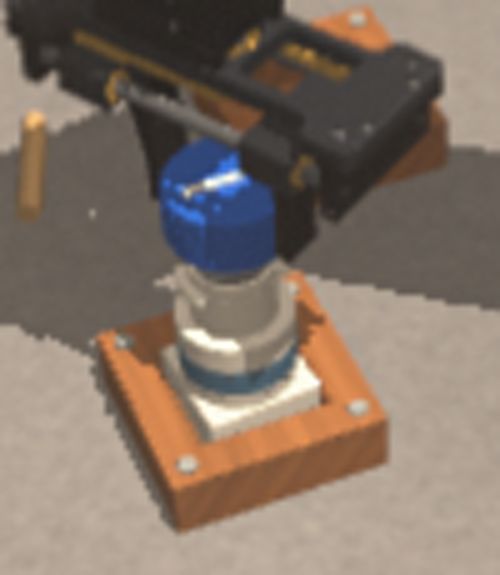

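View pics/w9.png

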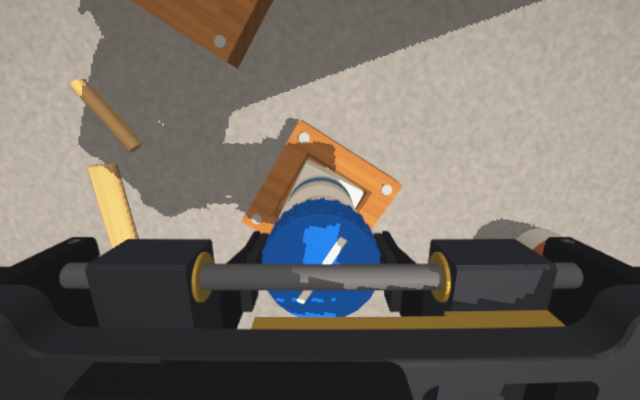

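The scene view shows the open jar standing in the pocket, with the cap level about 19 mm above its mouth. Everything is at rest, so I'm handing in.

```bash
python3 -c "
from rig import robot
print(robot.hand_in())"
```

```text
the job is handed in; nothing more can be done
None
```

The job is handed in at about 14 s of the 58 s, with the cap still held above the open jar. `hand_in()` gave no verdict, so what follows is from my own readings.

I lifted the blue-capped jar by its cap and set its foot down in the left block's pocket. I then turned the cap 1.58 rad anticlockwise and lifted it 45 mm straight up.

**Last checks:**
- **Jar seated:** it stands upright in the pocket in the last pictures. I did not measure its distance from the block's centre again after turning; the pocket play allows at most 2.5 mm per side.
- **Thread free:** I estimate it at 1.4 to 1.5 rad from the turn angle and the play, since it cannot be read directly. When I lifted, the vertical wrist force was only −0.3 N, against about −5 N with the jar hanging, so the cap came free.
- **Cap held:** it is level and gripped at 63.6 mm opening with 50 N. Its edge is about 19 mm above the mouth and a few mm off centre. The stripe kept the same angle to the gripper, so it did not slip.
- **At rest:** joint speeds were about 0.002 rad/s.
- **Other objects:** I did not touch any of them, but I did not measure their positions again.

**Disagreements:** the top and scene cameras differed by about 2 mm in x, so I averaged them. A sideways force of up to about 7 N built up while turning; small shifts reduced it, and it was near zero once the cap lifted.

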